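# Index the gilded chandelier flower in its swivel work-holder

### The arm

A 6-joint arm with a two-finger parallel gripper is mounted at the origin on the work surface. World frame = base frame: x ahead of the robot, y to its left, z up, the work surface at z = 0. Lengths are in m, angles in rad, forces in N, time in s.
With the tool pointing down it reaches from about 0.225 to 0.875 m from the base axis. Payload 3.4 kg.
Tool frame: the origin (TCP) lies between the finger pads; the fingertips stand 8 mm ahead of it and the grasp point (between the pads) lies 11 mm behind it; z points along the fingers, y is the line along which they close (so a half turn about z gives the same grasp; the last joint's range is limited). The gripper opens to 85 mm and grips with 20 to 120 N. Pads are 22 mm wide; open, the fingers measure 114 mm over their backs; the gripper's body (76 mm by 85 mm) begins 54 mm behind the grasp point. The pads swing forward as they close: fully open they stand 13 mm farther back than shut.
Start: joints at [1.04, 0.276, 1.505, -0, 1.361, -0.121], TCP at [0.229, 0.527, 0.239] pointing down, gripper open.
Joint ranges: [-2.89, 2.89], [-0.75, 2.08], [0.22, 2.7], [-1.18, 4.32], [0.11, 2.71], [-2.7, 2.7]. Speed limits (rad/s): [2.57, 2.57, 3.14, 3.14, 3.14, 3.14].

### API

Orientations are given as a unit quaternion [w, x, y, z].
In Python, from rig import manip, optics, finder gives the robot as it stands.
- The arm moves only by the tool servo_tool, never from a script. Its argument "increments" is a list of rows, each a list of 7 numbers: the shift along the tool's x, y, z in cm, then the turn, a rotation vector about the tool's x, y, z in degrees, then the closure, from -1 (fully open) to 1 (shut). In form: [[x, y, z, rx, ry, rz, gripper], ...]. A call has exactly 5 rows; each row shifts and turns the commanded pose from where the row before left it, along the tool's axes as they then stand; what a row does not reach is not made up. A row lasts 1/10 s, in which the tool goes at most 50 mm and 8.59 degrees, less where a joint would pass 70% of its speed; a pose out of reach is approached as far as the arm can. A call is refused whole if a number of a shift passes 5 or a number of a turn 8.59, either way. A call with a gripper value outside its range is refused whole. The fingers move at their own pace and stop on an object; "squeeze" is the grip in N (left out, the last holds). Time passes only in rows, so rows that do not move let the fingers close, or fill a call up. It gives the time, the measured TCP pose, the force, the opening and the grip force at its end, in the units of the state.
- manip.get_state(): the state, without advancing time (a new reading comes with each control period).
- optics.get_image(name): name is "scene" or "side" or "wrist"; returns the picture (400x640x3 uint8, red, green, blue); there is no depth.
- optics.get_calibration(name): a dict with "fov_y" (degrees; the focal length in pixels is half the picture's height over the tangent of half this angle, whatever the lens; pixels are square), "cx", "cy" (the principal point, pixels), "world_to_cam" (4x4, takes a point from world to camera coordinates). Camera axes: x right, y down, z forward; pixel columns grow to the right and rows downward; lengths in m; the calibration is good to about 2 mm. A picture is of the moment at which its call begins: read the wrist's pose just before it. get_calibration takes no time and is no camera call; for the wrist camera it gives the pose at the moment of the call.
- manip.sign_off(): hands the job in; it is judged then, once.
Trained networks look in the newest picture that a camera, given by its name, has taken for a name from the list of things; names that differ only in an ending like _2 or _b are one class to them, and where a whole thing is asked for, a point or a joint stands for the part that bears it (a point fixed in the world has none). Each returns a list of dicts, best first, with "p" (0 to 1); they miss things now and then, are a little off and sometimes report something else, mostly with a low value. They report only what shows in the picture. A call takes as long as a camera call.
- finder.silhouettes(label, camera): "region" (400x640 bool, what is visible of it) and "box" ([centre column, centre row, width, height] in pixels, round what is visible of it).
- finder.tip_of(label, camera): "at" ([column, row] in pixels: a listed point, or the origin of a listed thing).
The state is a dict: "clock": time; "qpos": joint angles; "qd": joint speeds; "effort": joint torques, N m; "position": TCP position; "ee_rot": TCP orientation; "contact_force": force on the tool from outside, world axes, zero at the start; "moment": the same for the moment, N m; "width": finger opening in m; "gripper_force": force on a finger pad.
Only numpy, scipy, OpenCV 4.12 (cv2) and the standard library are available. Lean on these libraries where they do the work, as an engineer would, in place of code of your own. Each camera call takes 0.05 s, during which the arm holds its last target. There are 200 camera calls.

### The job

Unscrew the orange clamp knob to its loose stop, swing the work-holder's head by its black grip post until the white pointer aims at the centre of the red magnet button (not the green one), then screw the knob fully tight again so that the head is locked there. Never force the head round while it is clamped, do not touch the gilded flower, and leave the jar, screwdriver and brush where they are.

Things in the scene. Friction and masses are not known exactly. Their poses are not given: they have to be found in the camera images.
- holder: Fixed swivel work-holder: grey square base plate 310 x 310 x 20 mm with white angle ticks. Origin: centre of its underside, on the bench, below the vertical swivel axis. Its x axis points from the clamp knob towards the middle of the ticks; z up. A steel column (24 mm thick, to 90 mm high) that carries the knob stands at x = -118 mm, y = 0.
- head (a joint): Angle of the swivel head about the vertical axis, rad, counter-clockwise from above positive; 0 when the pointer lies along the holder's x axis; stops at -1.25 and 1.25. With the clamp tight it is locked (holds against about 2 N m, some 25 N at the post); with the knob beyond 0.9 rad it is free, with light friction (about 0.15 N m), and stays where it is left.
- axis (a point): Point on the swivel axis at the top of the head's steel flange (184 mm across), 50 mm above the bench. Its frame turns with the head: x points along the pointer, z up.
- pointer (a point): Tip of the flat white pointer on the head, 116 mm from the swivel axis, 52 mm above the bench. The pointer is 12 mm wide, in line with the grip post.
- post (a point): Centre of the black grip sleeve on the head's upright post: 22 mm in diameter, 55 mm tall, its middle 130 mm above the bench (top at 157 mm), 86 mm from the swivel axis, straight above the pointer. It turns rigidly with the head.
- flower: Gilded sunflower-shaped candle cup with a drilled steel plate, fixed on the head: 141 mm across, from 50 to 90 mm above the bench, with a dark rod stub of 14 mm diameter on the axis up to 112 mm. Delicate: not to be touched. Origin on the swivel axis, 50 mm above the bench; turns with the head.
- knob (a joint): Clamp knob angle, rad: 0 = fully tight (stop), growing as it is turned counter-clockwise seen from above, to 1.4 = loose stop. It takes about 0.12 N m near the loose end, rising to about 0.2 N m to tighten fully, and stays where it is left. Below it a dark clamp shoe (up to 67 mm above the bench) bears on the flange.
- knob_grip (a point): Centre of the orange knob's upright grip bar, on its vertical axis, 115 mm above the bench. The bar is 66 mm long, 14 mm thick and 30 mm tall (100 to 130 mm above the bench), with a white line on top of one end. The point's x axis runs along the bar and turns with it; when tight the bar lies along the holder's x axis.
- red_mark (a point): Top centre of the red magnet button, 24 mm in diameter and 12 mm tall, fixed on the base plate outside the pointer's sweep, 32 mm above the bench: the angle mark to be set.
- green_mark (a point): Top centre of a like green magnet button, on the other side of the ticks: not wanted.
- jar_mid (a point): Middle (half-way up) of a closed glass jar, 64 mm in diameter and 85 mm tall. A bystander.
- screwdriver: Loose screwdriver with a wooden handle, 200 mm long, lying along its x axis; a bystander.
- brush: Loose brush with a wooden handle, 200 mm long, lying along its x axis; a bystander.

How it is judged:
On the way, in this order (a step that is already met when the one before it is completed fails the run):
1. the clamp knob is unscrewed (beyond 1.1 rad) (value of joint knob above 1.1 rad), for 0.2 s.
2. with the clamp loose (beyond 0.9 rad), the pointer aims at the red button: the button's centre lies within 7 mm of the pointer's line (y of red_mark in the frame of axis between -0.007 and 0.007 m and x of red_mark in the frame of axis above 0.05 m and value of joint knob above 0.9 rad), for 0.3 s.
3. the knob is tight again (below 0.15 rad) (value of joint knob below 0.15 rad), for 0.2 s.
At the end, for the whole second after the job is handed in: The knob is tight (below 0.15 rad), the head is at rest and the centre of the red button lies within 7 mm of the line from the swivel axis through the pointer, on the pointer's side (y of red_mark in the frame of axis between -0.007 and 0.007 m and x of red_mark in the frame of axis above 0.05 m and value of joint knob below 0.15 rad and velocity of joint head between -0.03 and 0.03 rad/s and velocity of joint knob between -0.05 and 0.05 rad/s); the robot touches nothing.
It fails at once if the head is forced round (over 0.15 rad/s) while the clamp is tight (knob below 0.3 rad) (value of joint knob below 0.3 rad and (velocity of joint head above 0.15 rad/s or velocity of joint head below -0.15 rad/s)).
It fails at once if the gilded flower is touched (over 2 N) (contact force between any of the fingers, the arm and flower above 2 N).
It fails at once if the jar, screwdriver or brush is moved by more than 30 mm (distance of any of jar_mid, screwdriver, brush from where it was at the start of the episode above 0.03 m).
It also fails if it takes over 61 s, if anything falls off the work surface, if the arm or the gripper's body presses on something with over 40 N, if the wrist force passes 120 N, or if a joint passes its speed limit or range.

## Working session

There is one attempt and no reset: what is moved stays moved. The work goes in short steps, Python scripts to look and compute and a tool call to move; the robot and the scene stay as the last step left them, time stands still between calls to the robot, and variables do not carry over. Pictures are saved under pics/ and viewed, at most 10 in all, crops included, and the job is handed in when it is done.

Besides the shell and the picture viewer there is one more tool, called after "Request:" in YAML: its name, and indented under it one key for each argument. servo_tool: Moves the arm, as the interface text tells. Its arguments: {"type":"object","properties":{"increments":{"type":"array","items":{"type":"array","items":{"type":"number"}}},"squeeze":{"type":"number"}},"required":["increments"]}

```bash
mkdir -p pics
cat > h.py <<'E'
import numpy as np, cv2
from rig import manip, optics, finder
def cal(n):
    c=optics.get_calibration(n); f=200/np.tan(np.radians(c["fov_y"])/2)
    return f,c["cx"],c["cy"],np.array(c["world_to_cam"])
def ray(n,uv):
    f,cx,cy,T=cal(n); R=T[:3,:3]; o=-R.T@T[:3,3]
    d=R.T@np.array([(uv[0]-cx)/f,(uv[1]-cy)/f,1]); return o,d/np.linalg.norm(d)
def atz(n,uv,z):
    o,d=ray(n,uv); return o+d*(z-o[2])/d[2]
def proj(n,p):
    f,cx,cy,T=cal(n); q=T[:3,:3]@p+T[:3,3]; return np.array([f*q[0]/q[2]+cx,f*q[1]/q[2]+cy])
Z=dict(holder=0,axis=.05,pointer=.052,post=.13,knob_grip=.115,red_mark=.032,green_mark=.032,jar_mid=.0425,screwdriver=.015,brush=.01)
def save(n,f): 
    im=optics.get_image(n); cv2.imwrite(f,im[:,:,::-1]); return im
E
python3 - <<'E'
from h import *
np.set_printoptions(precision=4,suppress=True)
for n in ["scene","side"]:
    im=save(n,f"pics/{n}0.png")
    for k,z in Z.items():
        r=finder.tip_of(k,n)
        for d in r[:2]: print(n,k,round(d["p"],2),np.round(d["at"],1),atz(n,d["at"],z))
print(manip.get_state()["ee_rot"],manip.get_state()["clock"])
E
```

```text
scene holder 0.66 [271.7 237.1] [ 0.5785 -0.1079  0.    ]
scene axis 0.96 [270.4 217.1] [ 0.5587 -0.1059  0.05  ]
scene pointer 0.97 [266.1 250.6] [ 0.6963 -0.1355  0.052 ]
scene post 0.7 [265.7 213. ] [ 0.6585 -0.1269  0.13  ]
scene knob_grip 0.59 [276.5 177.8] [ 0.4689 -0.0729  0.115 ]
scene red_mark 0.47 [304.9 260.3] [ 0.7269 -0.0509  0.032 ]
scene green_mark 0.63 [437.1 180.6] [0.4466 0.435  0.032 ]
scene green_mark 0.55 [306.  260.7] [ 0.7288 -0.0488  0.032 ]
scene jar_mid 0.81 [438.5 177. ] [0.4433 0.4397 0.0425]
scene jar_mid 0.72 [264.8 211.1] [ 0.5154 -0.1153  0.0425]
scene screwdriver 0.9 [141.7 234.9] [ 0.5134 -0.4348  0.015 ]
scene screwdriver 0.42 [278.  174.7] [ 0.2643 -0.0402  0.015 ]
scene brush 0.92 [138.4 260.1] [ 0.6104 -0.4318  0.01  ]
side holder 0.97 [340.2 251.8] [ 0.5701 -0.101   0.    ]
side axis 0.87 [343.6 239.2] [ 0.5793 -0.1032  0.05  ]
side pointer 0.81 [377.3 232.9] [ 0.6857 -0.1156  0.052 ]
side post 0.9 [368.1 219.1] [ 0.6417 -0.1318  0.13  ]
side knob_grip 0.84 [300.  225.3] [ 0.4554 -0.0701  0.115 ]
side red_mark 0.48 [377.  222.8] [ 0.7199 -0.0494  0.032 ]
side green_mark 0.45 [375.9 267.4] [ 0.6256 -0.2279  0.032 ]
side jar_mid 0.66 [264.6 163.3] [0.4678 0.4407 0.0425]
side screwdriver 0.65 [366.  351.9] [ 0.4898 -0.4485  0.015 ]
side brush 0.76 [406.6 337.7] [ 0.5993 -0.446   0.01  ]
[0.     0.2035 0.9791 0.    ] 1.1
```

View pictures.

```bash
python3 -c "
import cv2,numpy as np
a=cv2.imread('pics/scene0.png')[130:310,180:480];b=cv2.imread('pics/side0.png')[160:310,230:480]
a=cv2.resize(a,(600,360),interpolation=2);b=cv2.resize(b,(400,240),interpolation=2)
o=np.zeros((600,600,3),np.uint8);o[:360]=a;o[360:,:400]=b;cv2.imwrite('pics/c0.png',o)"
```

```text
(no output)
```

View pics/c0.png

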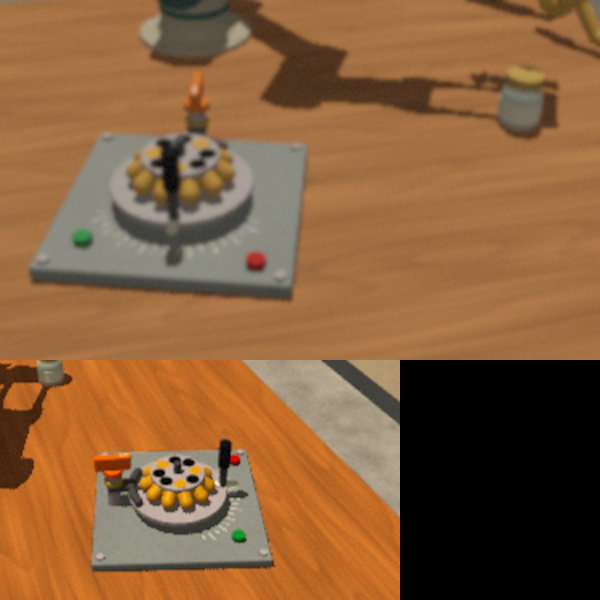

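Request:
servo_tool:
  increments:
    - [-3,-3,-0.4,0,0,0,-1]
    - [-3,-3,-0.4,0,0,0,-1]
    - [-3,-3,-0.4,0,0,0,-1]
    - [-3,-3,-0.4,0,0,0,-1]
    - [-3,-3,-0.4,0,0,0,-1]

```text
clock: 1.6
position: [0.3072, 0.3286, 0.2596]
ee_rot: [0.0, 0.203, 0.979, 0.0]
contact_force: [0.5, -0.0, 0.7]
width: 0.0856
gripper_force: 0.0
```

Request:
servo_tool:
  increments:
    - [-3,-3,-0.4,0,0,0,-1]
    - [-3,-3,-0.4,0,0,0,-1]
    - [-3,-3,-0.4,0,0,0,-1]
    - [-3,-3,-0.4,0,0,0,-1]
    - [-3,-3,-0.4,0,0,0,-1]

```text
clock: 2.1
position: [0.385, 0.1311, 0.2798]
ee_rot: [0.0, 0.203, 0.979, 0.0]
contact_force: [0.7, -0.1, 0.7]
width: 0.0855
gripper_force: 0.0
```

Request:
servo_tool:
  increments:
    - [-3,-3,-0.4,0,0,0,-1]
    - [-3,-3,-0.4,0,0,0,-1]
    - [-3,-3,-0.4,0,0,0,-1]
    - [-3,-3,-0.4,0,0,0,-1]
    - [-3,-3,-0.4,0,0,0,-1]

```text
clock: 2.6
position: [0.4629, -0.0664, 0.2997]
ee_rot: [0.0, 0.204, 0.979, 0.0]
contact_force: [0.4, 1.1, -0.3]
width: 0.0853
gripper_force: 0.0
```

Request:
servo_tool:
  increments:
    - [0,0,0,0,0,8.5,-1]
    - [0,0,0,0,0,8.5,-1]
    - [0,0,0,0,0,8.5,-1]
    - [0,0,0,0,0,8.5,-1]
    - [0,0,0,0,0,8.5,-1]

```text
clock: 3.1
position: [0.4625, -0.0647, 0.2993]
ee_rot: [0.0, 0.547, 0.837, 0.0]
contact_force: [0.2, -0.2, -0.5]
width: 0.0853
gripper_force: 0.0
```

Request:
servo_tool:
  increments:
    - [0,0,0,0,0,8.5,-1]
    - [0,0,0,0,0,8.5,-1]
    - [0,0,0,0,0,8.5,-1]
    - [0,0,0,0,0,8.5,-1]
    - [0,0,0,0,0,8.5,-1]

```text
clock: 3.6
position: [0.4625, -0.0646, 0.2994]
ee_rot: [0.0, 0.813, 0.582, 0.0]
contact_force: [-0.4, 0.4, -0.7]
width: 0.0852
gripper_force: 0.0
```

Request:
servo_tool:
  increments:
    - [0,0,0,0,0,8.5,-1]
    - [0,0,0,0,0,8.5,-1]
    - [0,0,0,0,0,8.5,-1]
    - [0,0,0,0,0,8.5,-1]
    - [0,0,0,0,0,8.5,-1]

```text
clock: 4.1
position: [0.4625, -0.0646, 0.2994]
ee_rot: [-0.0, 0.969, 0.248, 0.0]
contact_force: [0.1, 0.4, -0.7]
width: 0.0851
gripper_force: 0.0
```

Request:
servo_tool:
  increments:
    - [0,0,0,0,0,8.5,-1]
    - [0,0,0,0,0,8.5,-1]
    - [0,0,0,0,0,8.5,-1]
    - [0,0,0,0,0,8.5,-1]
    - [0,0,0,0,0,8.5,-1]

```text
clock: 4.6
position: [0.4625, -0.0646, 0.2994]
ee_rot: [-0.0, 0.993, -0.12, 0.0]
contact_force: [-0.9, 0.0, 1.2]
width: 0.0853
gripper_force: 0.0
```

Run:
```python
from h import *
np.set_printoptions(precision=4,suppress=True)
s=manip.get_state(); print(s["position"],s["ee_rot"],s["qpos"],s["clock"])
im=save("wrist","pics/w1.png")
for k in ["axis","pointer","post","knob_grip","red_mark","green_mark"]:
    for d in finder.tip_of(k,"wrist")[:2]: print(k,round(d["p"],2),np.round(d["at"],1),atz("wrist",d["at"],Z[k]))
print(cal("wrist"))
```

```text
[ 0.4625 -0.0646  0.2994] [-0.      0.9927 -0.1204  0.0001] [-0.288   0.0802  1.6063  0.0001  1.4549  1.5241] 4.6
knob_grip 0.71 [317.  187.9] [ 0.4518 -0.0657  0.115 ]
(np.float64(332.5703248087481), 313.0185253161294, 202.15294894434237, array([[-0.2315, -0.9728, -0.0011,  0.0448],
       [-0.9215,  0.2189,  0.3207,  0.3797],
       [-0.3117,  0.0753, -0.9472,  0.5858],
       [ 0.    ,  0.    ,  0.    ,  1.    ]]))
```

View pics/w1.png

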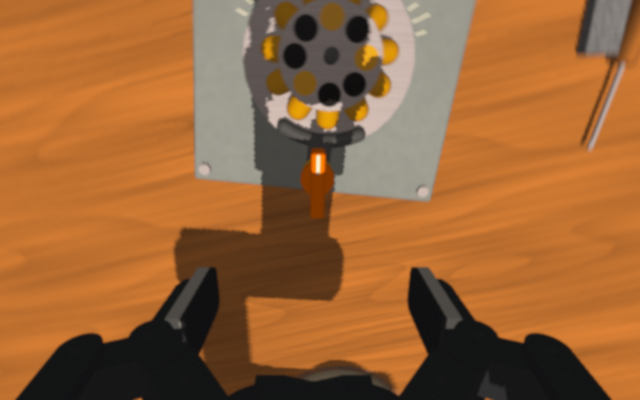

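Run:
```python
from h import *
np.set_printoptions(precision=4,suppress=True)
print(ray("wrist",(313,202))[0])
for uv,z in [((331,55),.112),((318.5,152),.13),((318,173),.13),((317,216),.10),((317,216),.13),((204.5,169.5),.022),((423,191),.022)]: print(uv,z,atz("wrist",uv,z))
m=finder.silhouettes("knob_grip","wrist")
for d in m[:2]: print(d["p"],d["box"])
hsv=cv2.cvtColor(cv2.imread("pics/w1.png"),cv2.COLOR_BGR2HSV)
print(cv2.imread("pics/w1.png")[140:225:6,318])
R=m[0]["region"]
for r in range(140,222,6):
    c=np.where(R[r])[0]; print(r,c.min() if len(c) else 0,c.max() if len(c) else 0)
```

```text
[ 0.5429 -0.0836  0.4331]
(331, 55) 0.112 [ 0.5675 -0.1055  0.112 ]
(318.5, 152) 0.13 [ 0.4891 -0.0757  0.13  ]
(318, 173) 0.13 [ 0.47   -0.0707  0.13  ]
(317, 216) 0.1 [ 0.417  -0.0577  0.1   ]
(317, 216) 0.13 [ 0.4283 -0.06    0.13  ]
(204.5, 169.5) 0.022 [0.4816 0.0723 0.022 ]
(423, 191) 0.022 [ 0.3896 -0.1925  0.022 ]
0.9 [316.5, 182.6, 34.8, 67.0]
0.31 [327.4, 67.8, 172.7, 133.9]
[[ 39  40  43]
 [ 37  41  49]
 [  0  62 143]
 [208 239 249]
 [210 240 250]
 [206 238 248]
 [  1  55 125]
 [  0  53 125]
 [  0  53 125]
 [  0  54 125]
 [  0  53 125]
 [  0  53 125]
 [  0  54 125]
 [  8  50 106]
 [ 23  51  85]]
140 0 0
146 0 0
152 312 324
158 311 325
164 308 326
170 303 330
176 301 333
182 301 333
188 303 331
194 311 324
200 312 323
206 311 324
212 311 324
218 0 0
```

Request:
servo_tool:
  increments:
    - [-0.3,0.4,4,0,0,0,-1]
    - [0,0,4,0,0,0,-1]
    - [0,0,4,0,0,0,-1]
    - [0,0,4,0,0,0,-1]
    - [0,0,3.2,0,0,0,-1]

```text
clock: 5.5
position: [0.4579, -0.0676, 0.1054]
ee_rot: [-0.0, 0.993, -0.117, -0.001]
contact_force: [0.7, 0.5, 0.4]
width: 0.0852
gripper_force: 0.0
```

Request:
servo_tool:
  increments:
    - [0,0,0,0,0,0,1]
    - [0,0,0,0,0,0,1]
    - [0,0,0,0,0,0,1]
    - [0,0,0,0,0,0,1]
    - [0,0,0,0,0,0,1]
  squeeze: 70

```text
clock: 6.0
position: [0.4612, -0.0685, 0.1104]
ee_rot: [0.001, 0.993, -0.117, 0.003]
contact_force: [-2.9, -0.1, 21.0]
width: 0.0127
gripper_force: 71.7
```

Request:
servo_tool:
  increments:
    - [0,0,0,0,0,0,1]
    - [0,0,0,0,0,0,1]
    - [0,0,0,0,0,0,1]
    - [0,0,0,0,0,0,1]
    - [0,0,0,0,0,0,1]

```text
clock: 6.5
position: [0.4612, -0.0685, 0.1104]
ee_rot: [0.001, 0.993, -0.117, 0.003]
contact_force: [-0.6, 0.8, 10.2]
width: 0.0126
gripper_force: 70.3
```

Run:
```python
from h import *
s=manip.get_state(); print(s)
```

```text
{'clock': 6.5, 'qpos': array([-2.96910706e-01,  2.26431162e-01,  1.93128763e+00,  1.06923369e-04,
        9.76854648e-01,  1.50864193e+00]), 'qd': array([-0.00083047,  0.00206595,  0.0003976 , -0.00017233, -0.00123601,
        0.0017327 ]), 'effort': array([-1.47726755e-01, -2.95398527e+01, -1.70702183e+01,  2.73253667e-03,
       -2.36998508e-01,  6.60929969e-02]), 'position': array([ 0.46118978, -0.06849453,  0.11043728]), 'ee_rot': array([ 5.83010781e-04,  9.93109487e-01, -1.17137647e-01,  3.46111907e-03]), 'contact_force': array([-0.6484779 ,  0.75342315, 10.22154798]), 'moment': array([0.06744554, 0.06776468, 0.08841356]), 'gripper_force': 70.2746209903853, 'width': 0.0126265150349839}
```

Request:
servo_tool:
  increments:
    - [0,0,-0.3,0,0,-4,1]
    - [0,0,0,0,0,-7,1]
    - [0,0,0,0,0,-7,1]
    - [0,0,0,0,0,-7,1]
    - [0,0,0,0,0,-7,1]

```text
clock: 7.0
position: [0.461, -0.066, 0.1106]
ee_rot: [-0.001, 0.987, 0.162, 0.003]
contact_force: [5.6, 6.6, -10.7]
width: 0.0126
gripper_force: 72.0
```

Request:
servo_tool:
  increments:
    - [0,0,0,0,0,-7,1]
    - [0,0,0,0,0,-7,1]
    - [0,0,0,0,0,-7,1]
    - [0,0,0,0,0,-7,1]
    - [0,0,0,0,0,-7,1]

```text
clock: 7.5
position: [0.4593, -0.0638, 0.1106]
ee_rot: [-0.003, 0.893, 0.451, 0.003]
contact_force: [3.2, 13.0, -5.3]
width: 0.0127
gripper_force: 72.9
```

Run:
```python
from h import *
s=manip.get_state(); print(s)
```

```text
{'clock': 7.5, 'qpos': array([-0.2948001 ,  0.22576551,  1.93187855,  0.0102432 ,  0.98433394,
        0.33494957]), 'qd': array([ 0.00146279, -0.0015492 ,  0.00234686,  0.00502946,  0.00896348,
       -1.20968447]), 'effort': array([ -5.84295318, -36.18455529, -21.89638853,  -3.85549173,
        -0.2335866 ,   0.81794361]), 'position': array([ 0.45931966, -0.06376398,  0.11055916]), 'ee_rot': array([-0.00320939,  0.89260479,  0.45081976,  0.00281588]), 'contact_force': array([ 3.19095107, 13.01388744, -5.33809047]), 'moment': array([ 2.00844324, -0.56738673, -0.22366798]), 'gripper_force': 72.91543203107722, 'width': 0.012695252290233598}
```

Request:
servo_tool:
  increments:
    - [0,0,0,0,0,-5,1]
    - [0,0,0,0,0,-5,1]
    - [0,0,0,0,0,0,1]
    - [0,0,0,0,0,0,1]
    - [0,0,0,0,0,0,1]

```text
clock: 8.0
position: [0.4588, -0.0634, 0.1106]
ee_rot: [-0.004, 0.852, 0.523, 0.003]
contact_force: [1.9, 12.1, -5.1]
width: 0.0127
gripper_force: 79.0
```

Run:
```python
from h import *
s=manip.get_state(); print(s["ee_rot"],s["moment"],s["position"],2*np.arctan2(s["ee_rot"][2],s["ee_rot"][1]))
```

```text
[-0.00372538  0.85235787  0.52293649  0.00310075] [ 1.86012313 -0.43187043 -1.40711869] [ 0.45877914 -0.06338316  0.11058743] 1.1005992166263583
```

Request:
servo_tool:
  increments:
    - [0,0,0,0,0,1.5,-1]
    - [0,0,0,0,0,0,-1]
    - [0,0,0,0,0,0,-1]
    - [0,0,0,0,0,0,-1]
    - [0,0,-3,0,0,0,-1]

```text
clock: 8.5
position: [0.4561, -0.0673, 0.138]
ee_rot: [-0.003, 0.857, 0.515, -0.003]
contact_force: [0.3, 0.9, -1.0]
width: 0.0833
gripper_force: 0.0
```

Request:
servo_tool:
  increments:
    - [0,0,-4,0,0,0,-1]
    - [0,0,-4,0,0,8.3,-1]
    - [0,0,-4,0,0,8.3,-1]
    - [0,0,-4,0,0,8.3,-1]
    - [0,0,-1,0,0,8.3,-1]

```text
clock: 9.0
position: [0.4607, -0.0687, 0.3155]
ee_rot: [0.003, 0.969, 0.246, 0.004]
contact_force: [0.2, -0.5, -0.2]
width: 0.0854
gripper_force: 0.0
```

Request:
servo_tool:
  increments:
    - [0,0,0,0,0,8.3,-1]
    - [0,0,0,0,0,8.3,-1]
    - [0,0,0,0,0,8.3,-1]
    - [0,0,0,0,0,8.3,-1]
    - [0,0,0,0,0,8.3,-1]

```text
clock: 9.5
position: [0.4586, -0.0681, 0.3106]
ee_rot: [0.0, 0.994, -0.113, 0.0]
contact_force: [-0.5, 0.1, -0.4]
width: 0.0855
gripper_force: 0.0
```

Request:
servo_tool:
  increments:
    - [3,0,0,0,0,0,-1]
    - [3,0,0,0,0,0,-1]
    - [3,0,0,0,0,0,-1]
    - [0,0,0,0,0,0,-1]
    - [0,0,0,0,0,0,-1]

```text
clock: 10.0
position: [0.5465, -0.0878, 0.3098]
ee_rot: [-0.0, 0.994, -0.11, -0.001]
contact_force: [-0.4, -0.3, 0.3]
width: 0.0852
gripper_force: 0.0
```

Run:
```python
from h import *
np.set_printoptions(precision=4,suppress=True)
s=manip.get_state(); print(s["position"],s["ee_rot"],2*np.arctan2(s["ee_rot"][2],s["ee_rot"][1]),s["qpos"],s["clock"])
im=save("wrist","pics/w2.png")
for k in ["axis","pointer","post","knob_grip","red_mark","green_mark"]:
    for d in finder.tip_of(k,"wrist")[:1]: print(k,round(d["p"],2),np.round(d["at"],1),atz("wrist",d["at"],Z[k]))
```

```text
[ 0.5465 -0.0878  0.3098] [-0.0001  0.9939 -0.1105 -0.0008] -0.2214287742411851 [-0.285   0.2129  1.419  -0.0001  1.5113  1.5073] 10.0
pointer 0.9 [328.8  30.3] [ 0.6805 -0.1344  0.052 ]
post 0.76 [330.   54.7] [ 0.651  -0.1258  0.13  ]
knob_grip 0.82 [310.8 259.6] [ 0.4524 -0.0634  0.115 ]
red_mark 0.93 [238.3  11.9] [ 0.7234 -0.0427  0.032 ]
green_mark 0.8 [424.9  56.7] [ 0.6334 -0.2373  0.032 ]
```

View pics/w2.png

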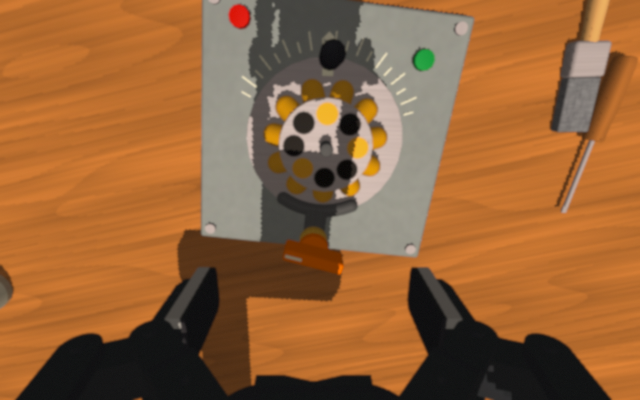

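```bash
python3 - <<'E'
from h import *
np.set_printoptions(precision=4,suppress=True)
im=cv2.imread("pics/w2.png").astype(int)
b,g,r=im[...,0],im[...,1],im[...,2]
m=(r>120)&(g<50)&(b<60); m[60:]=0; y,x=np.where(m); print("red px",x.mean(),y.mean(),x.min(),x.max(),y.min(),y.max())
red=atz("wrist",(x.mean(),y.mean()),.031)
m=(im.max(2)<45); m[75:]=0;m[:38]=0; m[:,:315]=0;m[:,350:]=0;y,x=np.where(m);print("post",x.min(),x.max(),y.min(),y.max())
print("red",red)
for uv,z in [((333,53),.157),((326,149),.112),((461,28),.022),((209.5,229),.022),((411,249),.022)]: print(uv,atz("wrist",uv,z))
for l in ("head","post"):
  for d in finder.silhouettes(l,"wrist")[:1]: print(l,d["p"],d["box"])
E
python3 -c "
import cv2
a=cv2.imread('pics/w2.png')[0:180,200:460];cv2.imwrite('pics/c2.png',cv2.resize(a,(780,540),interpolation=2))"
```

```text
red px 239.3893557422969 15.96078431372549 230 249 5 27
post 319 345 40 68
red [ 0.7197 -0.0426  0.031 ]
(333, 53) [ 0.6499 -0.1266  0.157 ]
(326, 149) [ 0.5688 -0.1054  0.112 ]
(461, 28) [ 0.6546 -0.2841  0.022 ]
(209.5, 229) [0.4803 0.0742 0.022 ]
(411, 249) [ 0.389 -0.193  0.022]
head 0.67 [324.6, 117.3, 162.2, 172.3]
post 0.78 [325.9, 119.9, 160.4, 169.9]
```

View pics/c2.png

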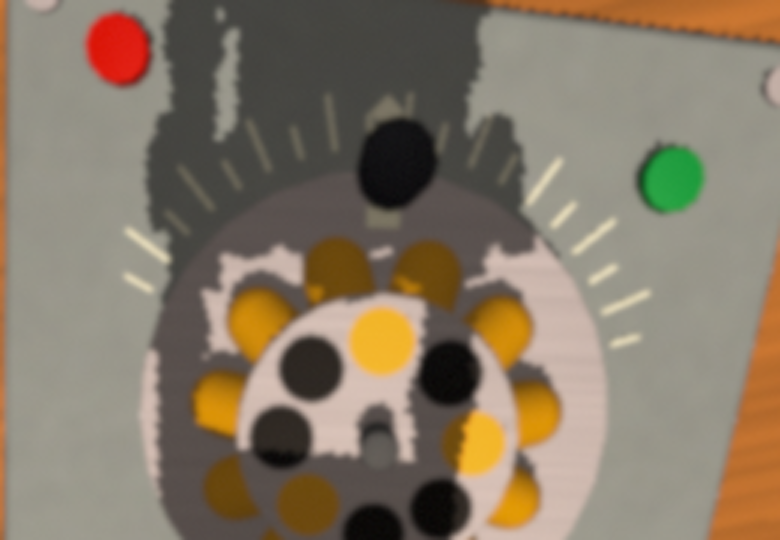

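Request:
servo_tool:
  increments:
    - [4,0.5,0,0,0,0,-1]
    - [4,0.5,0,0,0,0,-1]
    - [3,0.5,1,0,0,0,-1]
    - [0,0,4,0,0,0,-1]
    - [0,0,4,0,0,0,-1]

```text
clock: 10.95
position: [0.6521, -0.127, 0.2197]
ee_rot: [0.0, 0.994, -0.111, 0.001]
contact_force: [-0.3, -0.1, -1.1]
width: 0.0853
gripper_force: 0.0
```

Request:
servo_tool:
  increments:
    - [0,0,4,0,0,0,-1]
    - [0,0,4,0,0,0,-1]
    - [0,0,1.6,0,0,0,-1]
    - [0,0,0,0,0,0,-1]
    - [0,0,0,0,0,0,1]
  squeeze: 30

```text
clock: 11.45
position: [0.651, -0.1265, 0.1248]
ee_rot: [0.0, 0.994, -0.11, 0.0]
contact_force: [0.4, 0.3, -0.3]
width: 0.0735
gripper_force: 0.0
```

Request:
servo_tool:
  increments:
    - [0,0,0,0,0,0,1]
    - [0,0,0,0,0,0,1]
    - [0,0,0,0,0,0,1]
    - [0,0,0,0,0,0,1]
    - [0,0,0,0,0,0,1]

```text
clock: 11.95
position: [0.6511, -0.1268, 0.1257]
ee_rot: [0.0, 0.994, -0.11, 0.001]
contact_force: [-1.6, -0.5, 5.6]
width: 0.0212
gripper_force: 29.6
```

Run:
```python
from h import *
np.set_printoptions(precision=4,suppress=True)
s=manip.get_state(); print(s["position"],2*np.arctan2(s["ee_rot"][2],s["ee_rot"][1]),s["qpos"],s["moment"],s["contact_force"])
```

```text
[ 0.6511 -0.1268  0.1257] -0.22107371700035272 [-0.2969  0.48    1.4733 -0.0006  1.186   1.4952] [-0.2027  0.0995  0.0788] [-1.594  -0.5382  5.5863]
```

Request:
servo_tool:
  increments:
    - [0,-0.69,0,0,0,-4.6,1]
    - [0,-0.69,0,0,0,-4.6,1]
    - [0,-0.69,0,0,0,-4.6,1]
    - [0,-0.69,0,0,0,-4.6,1]
    - [0,-0.69,0,0,0,-4.6,1]

```text
clock: 12.45
position: [0.6527, -0.0929, 0.1257]
ee_rot: [0.001, 0.996, 0.091, 0.0]
contact_force: [-1.9, -2.6, 6.5]
width: 0.0211
gripper_force: 29.9
```

Request:
servo_tool:
  increments:
    - [0,-0.69,0,0,0,-4.6,1]
    - [0,-0.69,0,0,0,-4.6,1]
    - [0,-0.69,0,0,0,-4.6,1]
    - [0,0,0,0,0,0,1]
    - [0,0,0,0,0,0,1]

```text
clock: 12.95
position: [0.6468, -0.0725, 0.1257]
ee_rot: [0.001, 0.978, 0.209, -0.0]
contact_force: [-3.4, -1.6, 6.4]
width: 0.0212
gripper_force: 29.9
```

Run:
```python
from h import *
np.set_printoptions(precision=4,suppress=True)
s=manip.get_state(); p=s["position"];print(p,2*np.arctan2(s["ee_rot"][2],s["ee_rot"][1]),s["moment"],s["contact_force"],np.arctan2(p[1]+.105,p[0]-.568))
save("wrist","pics/w3.png")
for n in ["wrist","side"]:
  optics.get_image(n)
  for k in ["axis","pointer","post","red_mark"]:
    for d in finder.tip_of(k,n)[:1]: print(n,k,round(d["p"],2),np.round(d["at"],1),atz(n,d["at"],Z[k]))
```

```text
[ 0.6468 -0.0725  0.1257] 0.4218920919047455 [-0.1903  0.4263  0.1034] [-3.411  -1.5651  6.4166] 0.3908116370709325
wrist pointer 0.79 [312.7 177.8] [ 0.6731 -0.0603  0.052 ]
wrist post 0.84 [311. 285.] [ 0.6461 -0.0717  0.13  ]
wrist red_mark 0.83 [316.8  93.9] [ 0.7208 -0.0419  0.032 ]
side axis 0.78 [340.  240.8] [ 0.5665 -0.106   0.05  ]
side pointer 0.63 [367.3 220.9] [ 0.6829 -0.0515  0.052 ]
side post 0.62 [374.3 268.9] [ 0.5691 -0.316   0.13  ]
side red_mark 0.53 [377.3 223.5] [ 0.7192 -0.053   0.032 ]
```

View pics/w3.png

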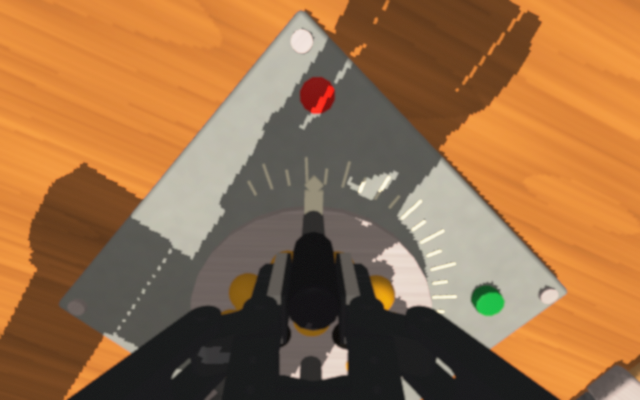

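```bash
python3 - <<'E'
from h import *
np.set_printoptions(precision=4,suppress=True)
im=cv2.imread("pics/w3.png").astype(int); b,g,r=im[...,0],im[...,1],im[...,2]
m=(r>75)&(g<40)&(b<45); m[125:]=0; y,x=np.where(m); print(x.mean(),y.mean(),x.min(),x.max(),y.min(),y.max())
red=atz("wrist",((x.min()+x.max())/2,(y.min()+y.max())/2),.031); print("red",red)
for r_ in (190,197,204): print(r_,im[r_,296:332].sum(1))
A=np.array([.568,-.105])
tip=atz("wrist",(313.5,178),.052); base=atz("wrist",(313,208),.052); stub=atz("wrist",(312,362),.112)
print(tip,base,stub)
br=lambda p,a: np.arctan2(p[1]-a[1],p[0]-a[0])
print("pointer",br(tip,A),br(base,A),br(tip,base),"red",br(red,A))
p=manip.get_state()["position"]; print("tcp",br(p,A))
for a in (A,p): print(br(red,a)-br(tip,a), br(red,a))
E
python3 -c "
import cv2
a=cv2.imread('pics/w3.png')[70:390,220:420];cv2.imwrite('pics/c3.png',cv2.resize(a,(375,600),interpolation=2))"
```

```text
316.54500616522813 93.53267570900124 301 333 78 111
red [ 0.7205 -0.0422  0.031 ]
190 [269 268 269 269 270 269 269 281 309 339 358 369 379 397 405 412 414 415
 414 415 411 405 390 371 357 345 326 298 275 268 269 268 270 268 272 269]
197 [269 269 271 272 270 272 273 295 340 388 410 413 413 415 415 414 413 416
 414 416 414 413 413 416 413 403 372 321 282 268 265 265 265 266 267 265]
204 [265 266 267 268 265 268 270 294 347 396 413 413 416 414 416 414 415 416
 415 413 414 413 413 413 413 398 361 311 276 268 266 264 266 264 266 265]
[ 0.6732 -0.0609  0.052 ] [ 0.6544 -0.0689  0.052 ] [ 0.5904 -0.097   0.112 ]
pointer 0.39713780540076815 0.3952456702236974 0.40578958189737985 red 0.3906658414174051
tcp 0.389959748286232
-0.006471963983363027 0.3906658414174051
-0.02692078582080648 0.39142145519067534
```

View pics/c3.png

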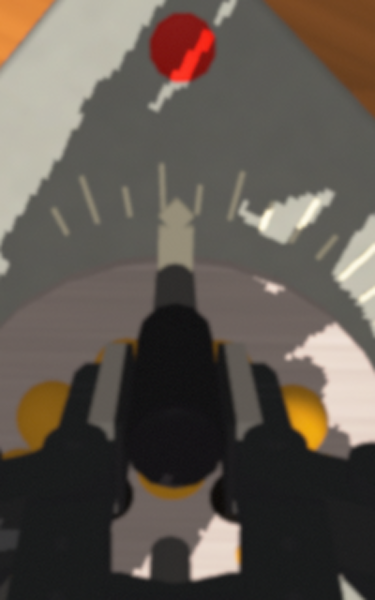

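Request:
servo_tool:
  increments:
    - [0,0,0,0,0,0,-1]
    - [0,0,0,0,0,0,-1]
    - [0,0,0,0,0,0,-1]
    - [0,0,0,0,0,0,-1]
    - [0,0,-2,0,0,0,-1]

```text
clock: 14.0
position: [0.6452, -0.0717, 0.1413]
ee_rot: [-0.002, 0.978, 0.209, -0.003]
contact_force: [-0.5, -0.4, 0.5]
width: 0.0854
gripper_force: 0.0
```

Request:
servo_tool:
  increments:
    - [0,0,-4,0,0,0,-1]
    - [0,0,-4,0,0,0,-1]
    - [0,0,-4,0,0,0,-1]
    - [-3.4,-1.64,0,0,0,0,-1]
    - [-3.4,-1.64,0,0,0,0,-1]

```text
clock: 14.5
position: [0.5725, -0.0702, 0.2656]
ee_rot: [0.001, 0.978, 0.209, 0.002]
contact_force: [-0.1, 1.5, 0.4]
width: 0.0855
gripper_force: 0.0
```

Request:
servo_tool:
  increments:
    - [-3.4,-1.64,0,0,0,0,-1]
    - [-3.4,-1.64,0,0,0,0,-1]
    - [-3.4,-1.64,0,0,0,0,-1]
    - [0,0,0,0,0,-7.5,-1]
    - [0,0,0,0,0,-7.5,-1]

```text
clock: 15.0
position: [0.4574, -0.0666, 0.2647]
ee_rot: [0.0, 0.941, 0.337, 0.0]
contact_force: [0.4, 1.2, 0.9]
width: 0.0854
gripper_force: 0.0
```

Request:
servo_tool:
  increments:
    - [0,0,0,0,0,-7.5,-1]
    - [0,0,0,0,0,-7.5,-1]
    - [0,0,0,0,0,-7.5,-1]
    - [0,0,0,0,0,0,-1]
    - [0,0,0,0,0,0,-1]

```text
clock: 15.5
position: [0.4586, -0.0667, 0.2642]
ee_rot: [-0.0, 0.86, 0.511, 0.0]
contact_force: [-0.2, 0.1, 0.6]
width: 0.0853
gripper_force: 0.0
```

Run:
```python
from h import *
np.set_printoptions(precision=4,suppress=True)
s=manip.get_state(); p=s["position"];print(p,2*np.arctan2(s["ee_rot"][2],s["ee_rot"][1]),s["qpos"],s["clock"])
save("wrist","pics/w4.png")
for d in finder.tip_of("knob_grip","wrist")[:1]: print(d["at"],atz("wrist",d["at"],.115))
```

```text
[ 0.4586 -0.0667  0.2642] 1.07281420748769 [-0.295   0.0917  1.6799  0.0001  1.3702  0.203 ] 15.5
[312.2, 191.0] [ 0.4567 -0.0685  0.115 ]
```

View pics/w4.png

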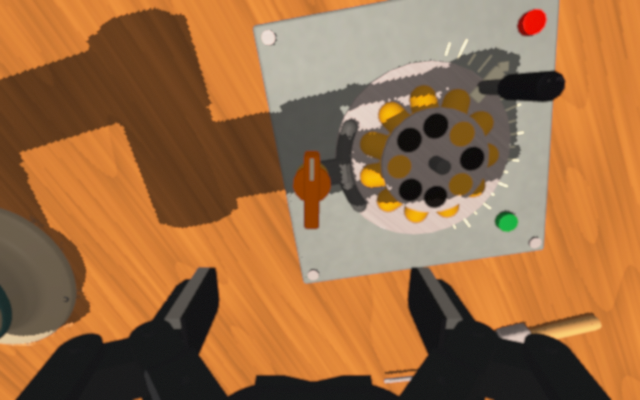

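Request:
servo_tool:
  increments:
    - [0,0,4,0,0,0,-1]
    - [0,0,4,0,0,0,-1]
    - [0,0,4,0,0,0,-1]
    - [0,0,3.3,0,0,0,-1]
    - [0,0,0,0,0,0,-1]
  squeeze: 70

```text
clock: 16.1
position: [0.4551, -0.0657, 0.1076]
ee_rot: [-0.004, 0.859, 0.512, -0.003]
contact_force: [-0.9, -0.3, -0.1]
width: 0.0856
gripper_force: 0.0
```

Request:
servo_tool:
  increments:
    - [0,0,0,0,0,0,1]
    - [0,0,0,0,0,0,1]
    - [0,0,0,0,0,0,1]
    - [0,0,0,0,0,0,1]
    - [0,0,0,0,0,0,1]

```text
clock: 16.6
position: [0.4573, -0.0659, 0.1122]
ee_rot: [-0.001, 0.859, 0.512, -0.001]
contact_force: [0.1, 0.6, 28.6]
width: 0.0126
gripper_force: 66.4
```

Request:
servo_tool:
  increments:
    - [0,0,0,0,0,0,1]
    - [0,0,0,0,0,5,1]
    - [0,0,0,0,0,7,1]
    - [0,0,0,0,0,7,1]
    - [0,0,0,0,0,7,1]

```text
clock: 17.1
position: [0.4579, -0.0664, 0.1124]
ee_rot: [-0.0, 0.953, 0.304, -0.0]
contact_force: [-3.3, 1.4, 7.1]
width: 0.0129
gripper_force: 68.7
```

Request:
servo_tool:
  increments:
    - [0,0,0,0,0,7,1]
    - [0,0,0,0,0,7,1]
    - [0,0,0,0,0,7,1]
    - [0,0,0,0,0,7,1]
    - [0,0,0,0,0,7,1]

```text
clock: 17.6
position: [0.4582, -0.0673, 0.1124]
ee_rot: [0.001, 1.0, 0.004, -0.0]
contact_force: [-3.3, -2.1, 6.1]
width: 0.0132
gripper_force: 68.7
```

Request:
servo_tool:
  increments:
    - [0,0,0,0,0,7,1]
    - [0,0,0,0,0,5,1]
    - [0,0,0,0,0,4,1]
    - [0,0,0,0,0,0,1]
    - [0,0,0,0,0,0,1]

```text
clock: 18.1
position: [0.4582, -0.0677, 0.1124]
ee_rot: [0.001, 0.991, -0.133, -0.0]
contact_force: [-2.5, -2.2, 7.0]
width: 0.0125
gripper_force: 68.7
```

Run:
```python
from h import *
np.set_printoptions(precision=4,suppress=True)
s=manip.get_state(); p=s["position"];print(p,2*np.arctan2(s["ee_rot"][2],s["ee_rot"][1]),s["qpos"],s["clock"],s["moment"],s["contact_force"])
```

```text
[ 0.4582 -0.0677  0.1124] -0.2677089101168228 [-0.2955  0.2233  1.9297 -0.0026  0.9883  1.5444] 18.1 [-0.38    0.5527 -0.0468] [-2.4842 -2.1893  6.9687]
```

Request:
servo_tool:
  increments:
    - [0,0,0,0,0,3,1]
    - [0,0,0,0,0,3,1]
    - [0,0,0,0,0,2,1]
    - [0,0,0,0,0,0,1]
    - [0,0,0,0,0,0,1]

```text
clock: 18.6
position: [0.4581, -0.0679, 0.1124]
ee_rot: [0.002, 0.98, -0.198, 0.0]
contact_force: [-2.2, -1.4, 7.0]
width: 0.0128
gripper_force: 90.0
```

Run:
```python
from h import *
np.set_printoptions(precision=4,suppress=True)
s=manip.get_state(); p=s["position"];print(p,2*np.arctan2(s["ee_rot"][2],s["ee_rot"][1]),s["moment"],s["contact_force"],s["clock"])
```

```text
[ 0.4581 -0.0679  0.1124] -0.3987740315056977 [-0.1218  0.4338  2.3125] [-2.2465 -1.354   6.9977] 18.6
```

Request:
servo_tool:
  increments:
    - [0,0,0,0,0,-1.5,1]
    - [0,0,0,0,0,0,-1]
    - [0,0,0,0,0,0,-1]
    - [0,0,0,0,0,0,-1]
    - [0,0,0,0,0,0,-1]

```text
clock: 19.1
position: [0.4587, -0.0667, 0.1112]
ee_rot: [-0.0, 0.982, -0.19, -0.0]
contact_force: [0.2, -0.0, -0.1]
width: 0.0702
gripper_force: 0.0
```

Request:
servo_tool:
  increments:
    - [0,0,-3,0,0,0,-1]
    - [0,0,-4,0,0,0,-1]
    - [0,0,-4,0,0,0,-1]
    - [0,0,-4,0,0,0,-1]
    - [0,0,-4,0,0,0,-1]

```text
clock: 19.6
position: [0.4583, -0.0666, 0.3029]
ee_rot: [-0.0, 0.982, -0.19, 0.0]
contact_force: [0.7, 0.0, -0.4]
width: 0.0853
gripper_force: 0.0
```

Request:
servo_tool:
  increments:
    - [3,0,0,0,0,0,-1]
    - [3,0,0,0,0,0,-1]
    - [3,0,0,0,0,0,-1]
    - [0,0,0,0,0,0,-1]
    - [0,0,0,0,0,0,-1]

```text
clock: 20.1
position: [0.5421, -0.1003, 0.3004]
ee_rot: [-0.0, 0.982, -0.19, -0.001]
contact_force: [-0.4, -0.1, -0.4]
width: 0.0853
gripper_force: 0.0
```

Run:
```python
from h import *
np.set_printoptions(precision=4,suppress=True)
s=manip.get_state(); p=s["position"];print(p,2*np.arctan2(s["ee_rot"][2],s["ee_rot"][1]),s["contact_force"],s["clock"])
im=save("wrist","pics/w5.png")
A=np.array([.568,-.105])
for k in ["axis","pointer","post","knob_grip","red_mark"]:
    for d in finder.tip_of(k,"wrist")[:1]:
        q=atz("wrist",d["at"],Z[k]); print(k,round(d["p"],2),np.round(d["at"],1),q,np.arctan2(*(q[:2]-A)[::-1]))
```

```text
[ 0.5421 -0.1003  0.3004] -0.3824051052741879 [-0.4273 -0.102  -0.4163] 20.1
pointer 0.69 [231.   62.6] [ 0.6755 -0.0591  0.052 ] 0.40321411104736826
post 0.86 [236.7  84.9] [ 0.6461 -0.0703  0.13  ] 0.41807575195724256
knob_grip 0.73 [311.6 264. ] [ 0.4522 -0.062   0.115 ] 2.7860070974214755
red_mark 0.76 [204.2  28.7] [ 0.7207 -0.0436  0.032 ] 0.3821857459000832
```

View pics/w5.png

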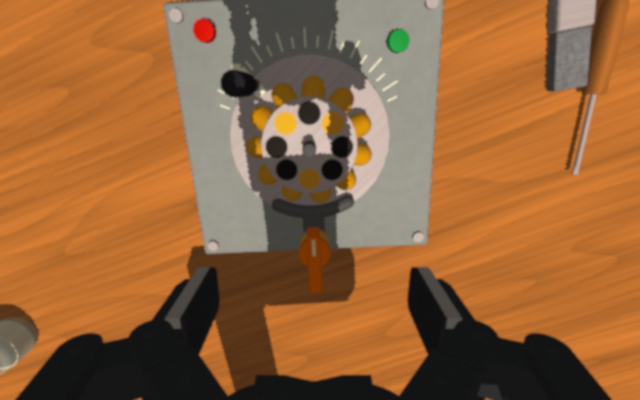

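Request:
servo_tool:
  increments:
    - [0,0,0,0,0,-8.5,-1]
    - [0,0,0,0,0,-8.5,-1]
    - [0,0,0,0,0,-8.5,-1]
    - [0,0,0,0,0,-8.5,-1]
    - [0,0,0,0,0,-8.5,-1]

```text
clock: 20.9
position: [0.5417, -0.1001, 0.3016]
ee_rot: [0.0, 0.983, 0.182, 0.0]
contact_force: [-0.4, 0.4, 0.6]
width: 0.0855
gripper_force: 0.0
```

Request:
servo_tool:
  increments:
    - [3,0.5,0,0,0,-1.5,-1]
    - [3,0.5,0,0,0,0,-1]
    - [0,0,0,0,0,0,-1]
    - [0,0,0,0,0,0,-1]
    - [0,0,0,0,0,0,-1]

```text
clock: 21.4
position: [0.6007, -0.0877, 0.3014]
ee_rot: [-0.0, 0.981, 0.192, -0.0]
contact_force: [0.0, 0.1, 0.7]
width: 0.0855
gripper_force: 0.0
```

Run:
```python
from h import *
np.set_printoptions(precision=4,suppress=True)
s=manip.get_state(); p=s["position"];print(p,2*np.arctan2(s["ee_rot"][2],s["ee_rot"][1]),s["clock"])
save("wrist","pics/w6.png")
A=np.array([.568,-.105])
for k in ["axis","pointer","post","red_mark"]:
    for d in finder.tip_of(k,"wrist")[:1]:
        q=atz("wrist",d["at"],Z[k]); print(k,round(d["p"],2),np.round(d["at"],1),q,np.arctan2(*(q[:2]-A)[::-1]))
a=cv2.imread('pics/w6.png')[0:240,190:450];cv2.imwrite('pics/c6.png',cv2.resize(a,(650,600),interpolation=2))
```

```text
[ 0.6007 -0.0877  0.3014] 0.3860695085768943 21.4
pointer 0.96 [315.5  89.6] [ 0.6785 -0.059   0.052 ] 0.3947378197063351
post 0.66 [316.7 132.9] [ 0.6444 -0.0736  0.13  ] 0.3901885308847778
red_mark 0.91 [314.7  47.1] [ 0.7197 -0.0414  0.032 ] 0.3966884642220106
```

View pics/c6.png

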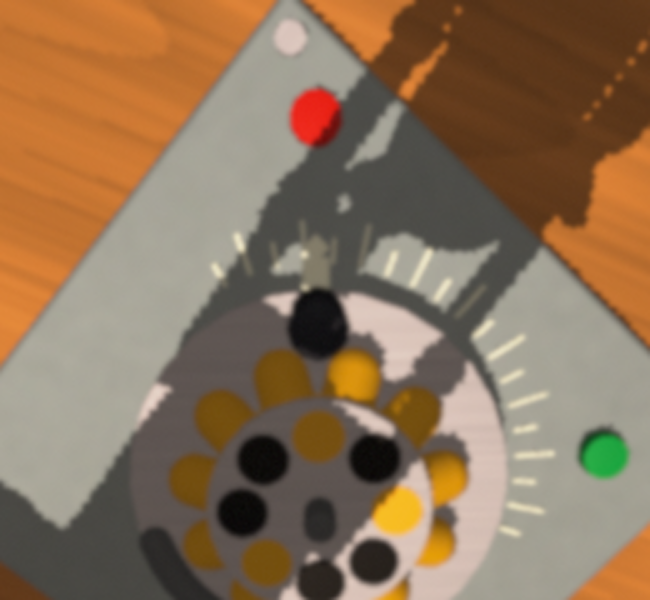

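The picture shows stub (319,515), post (318,325), pointer tip (316,237) and red button (316,118) in one line. The knob is tight and nothing is being touched.

```bash
python3 -c "
from rig import manip
print(manip.sign_off())"
```

```text
the job is handed in; nothing more can be done
None
```

I loosened the knob to its stop, swung the head to the red button and tightened the knob to its stop again; the final wrist picture puts the pointer within about 1 mm of the button's centre, and the job was handed in at about 21.6 s (the sign-off gave no verdict).

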